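# Zero the espresso grinder's burrs and set it one division coarse

### The arm

A 6-joint arm with a two-finger parallel gripper is mounted at the origin on a cart in front of the work surface, level with it; the furniture and walls round the work are solid. World frame = base frame: x ahead of the robot, y to its left, z up, the work surface at z = 0. Lengths are in mm, angles in degrees, forces in N, time in s.
With the tool pointing down it reaches from about 300 to 850 mm from the base axis. Payload 5.4 kg.
Tool frame: the origin (TCP) lies at the very end of the fingers, on their centre line; the grasp point (between the pads) lies 19 mm behind it; z points along the fingers, y is the line along which they close (so a half turn about z gives the same grasp; the last joint's range is limited). The gripper opens to 85 mm and grips with 20 to 120 N. Pads are 22 mm wide; open, the fingers measure 114 mm over their backs; the gripper's body (76 mm by 85 mm) begins 54 mm behind the grasp point. The pads swing forward as they close: fully open they stand 13 mm farther back than shut.
Start: joints at [-76.438, 9.076, 91.501, -0, 79.423, -12.038], TCP at [248.422, -518.549, 231.299] pointing down, gripper open.
Joint ranges: [-166.64, 166.64], [-54.1, 131.32], [10.49, 154.53], [-73.88, 253.88], [9.74, 151.15], [-171.62, 171.62]. Speed limits (degrees/s): [147.25, 147.25, 180, 180, 180, 180].

### API

Orientations are given as a 3x3 rotation matrix whose columns are the frame's x, y, z axes.
In Python, from cell import bot, eyes, order gives the robot as it stands. The module is installed in compiled form; this text tells all that it offers.
- The arm moves only by the tool carry_out, never from a script. Its argument "increments" is a list of rows, each an object with "travel": the shift along the world's x, y, z in mm, a list of three; "rotation": the turn, a rotation vector about the world's x, y, z in degrees, a list of three. A call has 1 to 8 rows; each row is the pose to reach, as a shift and turn from the pose commanded when the call began; what a row does not reach only later rows make up. A row lasts 1/8 s, in which the tool goes at most 62.5 mm and 10.7 degrees, less where a joint would pass 70% of its speed; a pose out of reach is approached as far as the arm can. A call with a gripper value outside its range is refused whole. "hand" is the finger opening in mm, from 0 to 85.4, set as the call begins (left out, the last holds). The fingers move at their own pace and stop on an object; the grip force is fixed at half the most. Time passes only in rows, so rows that repeat a pose let the fingers close. It gives the time, the measured TCP pose, the force, the opening and the grip force at its end, in the units of the state.
- bot.read_state(): the state, without advancing time (a new reading comes with each control period).
- eyes.snapshot(name): name is "side" or "top" or "wrist"; returns the picture (420x560x3 uint8, red, green, blue); there is no depth.
- eyes.get_calibration(name): a dict with "camera_matrix" (3x3 intrinsics, pixels), "origin" and "rotation" of the camera in the world; the wrist camera has in their place "tool_from_camera" (4x4, takes a point from camera to tool coordinates, whose origin is the TCP and whose axes are the flange's). Camera axes: x right, y down, z forward; pixel columns grow to the right and rows downward; lengths in mm; the calibration is good to about 2 mm. A picture is of the moment at which its call begins: read the wrist's pose just before it. get_calibration takes no time and is no camera call.
- order.sign_off(): hands the job in; it is judged then, once.
The state is a dict: "t": time; "joints": joint angles; "joint_vel": joint speeds; "joint_torque": joint torques, N m; "eef_pos": TCP position; "eef_rot": TCP orientation; "contact_force": force on the tool from outside, world axes, zero at the start; "ft_torque": the same for the moment, N m; "gripper_width": finger opening in mm; "finger_force": force on a finger pad.
Only numpy, scipy, OpenCV 4.12 (cv2) and the standard library are available. Lean on these libraries where they do the work, as an engineer would, in place of code of your own. Each camera call takes 0.05 s, during which the arm holds its last target. There are 200 camera calls.

### The job

Zero the espresso grinder and set it: wind its handwheel gently finer (clockwise from above) until you feel the burrs just touch, without forcing them, then wind it back coarser until the first division of the graduated ring stands at the pointer, and let go. Turn the ring only through the handwheel, never by hand, and leave the things round the grinder where they are.

Things in the scene. Friction and masses are not known exactly. Their poses are not given: they have to be found in the camera images.
- grinder: single-dose grinder fixed to the worktop: a lying steel cylinder (burr housing, axis 115 mm up) on a 200 x 120 mm dark base, a flat wooden lid at the rear (188 mm high), an upright worm case with a handwheel at its right front. Origin on the worktop under the axis, 36 mm behind the ring's middle; z up, x from the ring end (front) to the rear, y to the left seen from the front
- pointer (a point): end of the fixed steel pointer, a 4 mm wide bar on top of the housing that reaches over the ring, just above the ring's rim at top centre
- wheel_axis (a point): centre of the handwheel, on its vertical axis, 192 mm above the worktop. The wheel is a steel disc of 84 mm, its top 191 mm up, its hub's top 196 mm up
- handwheel: the handwheel of the worm drive. Origin on its axis, 182 mm up, z up. Anticlockwise from above is coarser, clockwise finer. Two full turns move the ring by one division (ratio 30 to 1). It runs with about 2 N of drag at the grip and stays where it is left, save that strain in pressed burrs may ease it back. It turns more than far enough both ways
- grip_mid (a point): middle of the upright wooden grip on the handwheel, 16 mm thick and 43 mm tall (19 mm of it above this point, 24 mm below), 34 mm from the wheel's axis. The grip spins freely on its pin, so a hand that holds it can go round without turning
- ring: graduated aluminium ring round the housing's front, 100 mm across, 26 mm wide, 15 divisions of 24 degrees with long black marks (finer marks at the quarters). Origin in its middle; its axes lie along the grinder's when it stands at zero; a turn about +x (clockwise seen from the front) is coarser. It rides on the burr carrier by friction and turns with it
- ring_zero (a point): the ring's zero mark on the rim (50 mm from the axis). A raised tab beside it, 8 mm wide, comes against the pointer at zero: the ring then waits there while the carrier is wound on finer; wound back, it at once goes coarser with the carrier. At the start it stands 0.09 to 0.20 rad on the coarse side
- ring_one (a point): the ring's first division mark on the rim (50 mm from the axis), 24 degrees from zero; winding coarser brings it to the pointer from the left, seen from the front
- carrier: burr carrier with the dark cap in front of the ring, 82 mm across, driven by the worm. Origin on the burr axis. Where its burr meets the lower one changes with wear and cannot be seen: 0.25 to 0.42 rad finer than the start (1.2 to 2 turns of the handwheel), always after the ring has reached zero
- lower_burr: the lower burr, hidden in the housing; origin on the burr axis. It gives elastically: from the touch on, the force at the handwheel's grip climbs by about 2.5 N per 10 mm of its path. A rise of 1.5 N above the drag counts as touching, 10 N as forced (the worm makes about 28 N between the burrs of each newton)
- gold_bowl: little yellow bowl, 52 mm wide, 18 mm high, loose on the grinder's base under the outlet; origin under its centre
- espresso_cup2: dark espresso cup with a handle, 64 x 87 x 50 mm, loose, left of the grinder's front; origin under its centre
- coffee_scoop: brass coffee scoop, 42 x 82 x 25 mm, loose, in front of the grinder; origin under its centre
- tamper: coffee tamper with steel base and walnut grip, 54 mm wide, 81 mm high, loose, left of the grinder; origin under its centre

How it is judged:
By the outcome, as a careful person would: the job done as asked, in the order asked, and still so for the second after the job is handed in, with the robot touching nothing.
It also fails if it takes over 67 s, if anything falls off the work surface, if the arm or the gripper's body presses on something with over 40 N, if the wrist force passes 120 N, or if a joint passes its speed limit or range.

## Working session

There is one attempt and no reset: what is moved stays moved. The work goes in short steps, Python scripts to look and compute and a tool call to move; the robot and the scene stay as the last step left them, time stands still between calls to the robot, and variables do not carry over. Pictures are saved under pics/ and viewed, at most 10 in all, crops included, and the job is handed in when it is done.

Besides the shell and the picture viewer there is one more tool, called after "Emit:" as name(argument=value, ...) on one line, values as JSON. carry_out: Moves the arm, as the interface text tells. Its arguments: {"type":"object","properties":{"increments":{"type":"array","items":{"type":"object","properties":{"travel":{"type":"array","items":{"type":"number"}},"rotation":{"type":"array","items":{"type":"number"}}}}},"hand":{"type":"number"}},"required":["increments"]}

```bash
mkdir -p pics
python3 - <<'E'
from cell import bot, eyes
import cv2, numpy as np
np.set_printoptions(precision=4,suppress=True)
for n in ("side","top"):
    cv2.imwrite(f"pics/{n}0.png",cv2.cvtColor(eyes.snapshot(n),cv2.COLOR_RGB2BGR)); c=eyes.get_calibration(n)
    print(n,c)
print(eyes.get_calibration("wrist"))
s=bot.read_state();print(s)
E
```

```text
side {'camera_matrix': array([[395.8979,   0.    , 287.8779],
       [  0.    , 395.8979, 215.0765],
       [  0.    ,   0.    ,   1.    ]]), 'origin': array([193.6043, 544.6449, 436.7189]), 'rotation': array([[-0.9186, -0.152 ,  0.3647],
       [-0.3943,  0.2914, -0.8716],
       [ 0.0262, -0.9444, -0.3276]])}
top {'camera_matrix': array([[504.4395,   0.    , 286.1816],
       [  0.    , 504.4395, 205.4957],
       [  0.    ,   0.    ,   1.    ]]), 'origin': array([ 380.3053, -181.5076, 1040.103 ]), 'rotation': array([[ 0.0072, -0.9892,  0.1465],
       [-0.9999, -0.0088, -0.0104],
       [ 0.0115, -0.1464, -0.9892]])}
{'camera_matrix': array([[358.1591,   0.    , 279.3188],
       [  0.    , 358.1591, 205.7051],
       [  0.    ,   0.    ,   1.    ]]), 'tool_from_camera': array([[  -0.0014,   -0.9487,   -0.3161,   80.2289],
       [   1.    ,   -0.0014,   -0.0003,    0.7794],
       [  -0.0001,   -0.3161,    0.9487, -144.0591],
       [   0.    ,    0.    ,    0.    ,    1.    ]])}
{'t': 0.1, 'joints': array([-76.4384,   9.1086,  91.5663,   0.    ,  79.4245, -12.0376]), 'joint_vel': array([ 0.0122, -0.038 , -0.1137,  0.0165,  0.0093, -0.1269]), 'joint_torque': array([  0.0002, -39.699 , -33.2338,  -0.0003,   0.0042,  -0.    ]), 'eef_pos': array([ 248.2921, -518.0118,  230.4084]), 'eef_rot': array([[ 0.9018,  0.4321, -0.0004],
       [ 0.4321, -0.9018,  0.0017],
       [ 0.0004, -0.0017, -1.    ]]), 'contact_force': array([-0.7669,  0.4852,  0.7061]), 'ft_torque': array([ 0.0205, -0.0086,  0.0737]), 'finger_force': 0.0, 'gripper_width': 85.31860783624252}
```

View pics/side0.png

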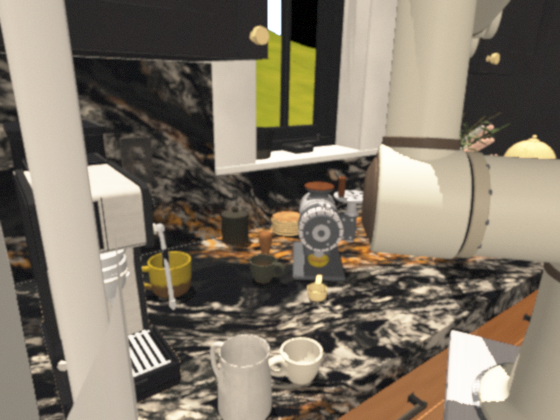

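View pics/top0.png

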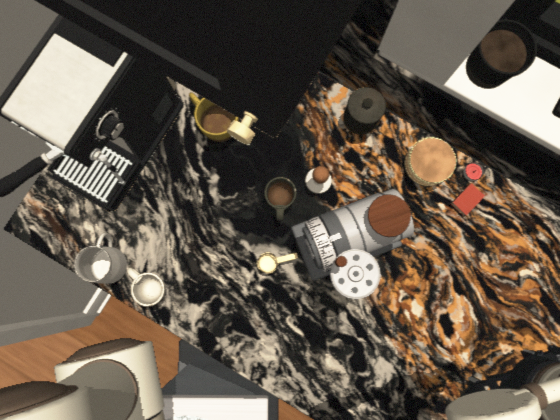

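The top view shows the handwheel near (355,273), its wooden grip near (341,262), the ring and pointer near (325,240), and the scoop at (275,262). I'll enlarge that area.

```bash
cat > h.py <<'E'
from cell import bot, eyes
import cv2, numpy as np
np.set_printoptions(precision=2,suppress=True)
def cam(n,s=None):
    c=eyes.get_calibration(n)
    if n!="wrist": return c["camera_matrix"],np.array(c["origin"]),np.array(c["rotation"])
    T=np.array(c["tool_from_camera"]);R=np.array(s["eef_rot"])
    return c["camera_matrix"],np.array(s["eef_pos"])+R@T[:3,3],R@T[:3,:3]
def ray(n,u,v,z,s=None):
    K,o,R=cam(n,s);d=R@np.linalg.inv(K)@[u,v,1];return o+d*(z-o[2])/d[2]
def proj(n,p,s=None):
    K,o,R=cam(n,s);q=K@(R.T@(np.array(p)-o));return q[:2]/q[2]
E
python3 - <<'E'
from h import *
im=cv2.imread("pics/top0.png")[180:320,240:430]
cv2.imwrite("pics/topc.png",cv2.resize(im,None,fx=4.2,fy=4.2,interpolation=cv2.INTER_CUBIC))
print(ray("top",355,273,191),ray("top",341,262,230),ray("top",390,214,188))
E
```

```text
[ 393.03 -306.25  191.  ] [ 409.72 -278.32  230.  ] [ 493.4  -367.83  188.  ]
```

View pics/topc.png

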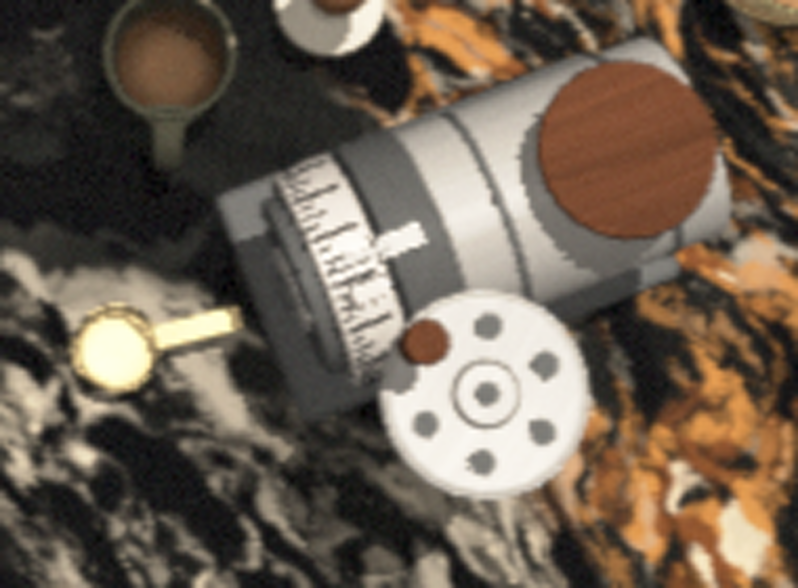

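Run:
```python
from h import *
print(ray("top",355.7,273.6,196),ray("top",341.4,261.4,235),proj("top",[410,-278,235]))
```

```text
[ 391.98 -306.66  196.  ] [ 410.49 -278.37  235.  ] [341.17 261.71]
```

Emit:
carry_out(increments=[{"travel":[0,0,50],"rotation":[0,0,0]},{"travel":[20,30,70],"rotation":[0,0,0]},{"travel":[50,75,70],"rotation":[0,0,0]},{"travel":[80,120,70],"rotation":[0,0,0]},{"travel":[110,165,70],"rotation":[0,0,0]},{"travel":[140,210,70],"rotation":[0,0,0]},{"travel":[160,240,70],"rotation":[0,0,0]},{"travel":[160,240,70],"rotation":[0,0,0]}])

```text
t: 1.1
eef_pos: [409.3, -276.5, 301.0]
eef_rot: [[0.9, 0.436, -0.0], [0.436, -0.9, 0.001], [0.0, -0.001, -1.0]]
contact_force: [-0.2, -0.8, -0.6]
gripper_width: 85.5
finger_force: 0.0
```

Run:
```python
from h import *
s=bot.read_state();print(s["t"],s["eef_pos"],s["contact_force"],s["eef_rot"])
im=eyes.snapshot("wrist");cv2.imwrite("pics/w1.png",cv2.cvtColor(im,cv2.COLOR_RGB2BGR))
import pickle;pickle.dump(s,open("w1.pkl","wb"))
print(proj("wrist",[408,-278,235],s),proj("wrist",[392,-307,196],s))
```

```text
1.1 [ 409.29 -276.53  300.97] [-0.15 -0.85 -0.56] [[ 0.9   0.44 -0.  ]
 [ 0.44 -0.9   0.  ]
 [ 0.   -0.   -1.  ]]
[279.51 223.88] [304.88 238.43]
```

View pics/w1.png

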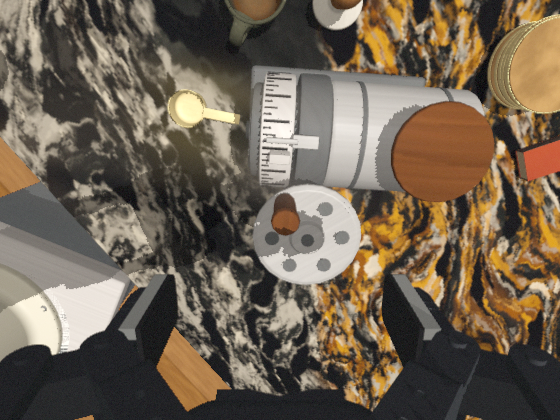

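The wrist view shows the grip's top at about (286,222), the hub centre at (307,239), and the pointer and raised tab near (292,148).

Run:
```python
from h import *
import pickle;s=pickle.load(open("w1.pkl","rb"))
c=ray("wrist",307,239,196,s);g=ray("wrist",286,220,235,s);print(c,g,np.linalg.norm((g-c)[:2]), np.degrees(np.arctan2((g-c)[1],(g-c)[0])))
im=cv2.imread("pics/w1.png")[60:300,230:390]
cv2.imwrite("pics/w1c.png",cv2.resize(im,None,fx=2.5*1,fy=2.5,interpolation=cv2.INTER_CUBIC))
```

```text
[ 392.28 -308.66  196.  ] [ 412.12 -280.53  235.  ] 34.42379037223388 54.80777421415571
```

View pics/w1c.png

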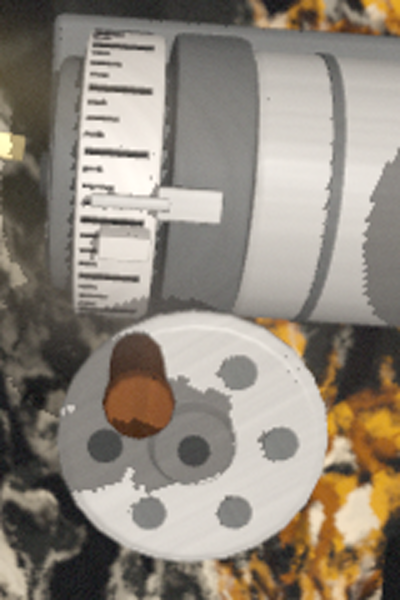

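Emit:
carry_out(increments=[{"travel":[2,-2,-30]},{"travel":[2.5,-2,-60]},{"travel":[2.5,-2,-85]},{"travel":[2.5,-2,-99]},{"travel":[2.5,-2,-99]},{"travel":[2.5,-2,-99]}])

```text
$.increments[0]: bad value
```

Emit:
carry_out(increments=[{"travel":[0,0,0]},{"travel":[0,0,0]},{"travel":[0,0,0]},{"travel":[0,0,0]},{"travel":[0,0,0]},{"travel":[0,0,0]},{"travel":[0,0,0]},{"travel":[0,0,0]}], hand=8)

```text
$.increments[0]: bad value
```

Rotation is required in every row.

Emit:
carry_out(increments=[{"travel":[2,-2,-30],"rotation":[0,0,0]},{"travel":[2.5,-2,-60],"rotation":[0,0,0]},{"travel":[2.5,-2,-85],"rotation":[0,0,0]},{"travel":[2.5,-2,-99],"rotation":[0,0,0]},{"travel":[2.5,-2,-99],"rotation":[0,0,0]},{"travel":[2.5,-2,-99],"rotation":[0,0,0]}])

```text
t: 1.9
eef_pos: [411.2, -281.4, 203.5]
eef_rot: [[0.902, 0.432, 0.001], [0.432, -0.902, -0.001], [0.0, 0.002, -1.0]]
contact_force: [0.0, -0.6, 0.8]
gripper_width: 85.3
finger_force: 0.0
```

Emit:
carry_out(increments=[{"travel":[0,0,0],"rotation":[0,0,0]},{"travel":[0,0,0],"rotation":[0,0,0]},{"travel":[0,0,0],"rotation":[0,0,0]},{"travel":[0,0,0],"rotation":[0,0,0]},{"travel":[0,0,0],"rotation":[0,0,0]},{"travel":[0,0,0],"rotation":[0,0,0]},{"travel":[0,0,0],"rotation":[0,0,0]},{"travel":[0,0,0],"rotation":[0,0,0]}], hand=8)

```text
t: 2.9
eef_pos: [411.1, -280.4, 202.5]
eef_rot: [[0.902, 0.432, 0.0], [0.432, -0.902, 0.0], [0.0, 0.0, -1.0]]
contact_force: [1.1, 3.1, 4.7]
gripper_width: 15.4
finger_force: 58.6
```

```bash
cat >> h.py <<'E'
C=np.array([392.1,-307.8])
def st(c=C):
    s=bot.read_state();p=np.array(s["eef_pos"]);d=p[:2]-c;r=np.linalg.norm(d);u=d/r;t=np.array([-u[1],u[0]])
    f=np.array(s["contact_force"]);print("t",s["t"],"pos",p,"r",r,"ang",np.degrees(np.arctan2(u[1],u[0])),"Frad",f[:2]@u,"Ftan(ccw+)",f[:2]@t,"Fz",f[2],"w",s["gripper_width"],s["finger_force"])
def arc(a0,step,n=8,c=C,r=34.,start=None):
    "rows of travel relative to commanded start"
    start=c+r*np.array([np.cos(np.radians(a0)),np.sin(np.radians(a0))]) if start is None else np.array(start)
    a=np.radians(a0+step*np.arange(1,n+1));P=c+r*np.c_[np.cos(a),np.sin(a)]-start
    print("; ".join(f"{x:.1f},{y:.1f}" for x,y in P), "end ang",a0+step*n)
E
python3 - <<'E'
from h import *
st(); arc(55.7,-15,8)
E
```

```text
t 2.9 pos [ 411.1  -280.45  202.55] r 33.30222693885563 ang 55.221362127056516 Frad 3.1269697748349996 Ftan(ccw+) 0.8865240858279391 Fz 4.653357329763055 w 15.351191572129231 58.57635183092498
6.6,-5.9; 11.5,-13.3; 14.2,-21.8; 14.7,-30.6; 12.9,-39.3; 8.9,-47.2; 3.0,-53.9; -4.4,-58.7 end ang -64.3
```

Emit:
carry_out(increments=[{"travel":[6.6,-5.9,0],"rotation":[0,0,0]},{"travel":[11.5,-13.3,0],"rotation":[0,0,0]},{"travel":[14.2,-21.8,0],"rotation":[0,0,0]},{"travel":[14.7,-30.6,0],"rotation":[0,0,0]},{"travel":[12.9,-39.3,0],"rotation":[0,0,0]},{"travel":[8.9,-47.2,0],"rotation":[0,0,0]},{"travel":[3.0,-53.9,0],"rotation":[0,0,0]},{"travel":[-4.4,-58.7,0],"rotation":[0,0,0]}])

```text
t: 3.9
eef_pos: [406.2, -339.3, 202.5]
eef_rot: [[0.902, 0.432, -0.001], [0.432, -0.902, 0.002], [0.0, -0.002, -1.0]]
contact_force: [-2.6, 7.9, 8.2]
gripper_width: 15.4
finger_force: 59.1
```

Run:
```python
from h import *
st(); arc(-64.3,-20,6)
```

```text
t 3.9 pos [ 406.16 -339.26  202.46] r 34.45636099454784 ang -65.92312812155473 Frad -8.304896210548092 Ftan(ccw+) 0.8335213926004233 Fz 8.156628787168783 w 15.420286787660592 59.09316481054702
-11.4,-3.2; -23.1,-2.3; -33.9,2.5; -42.4,10.8; -47.5,21.4; -48.6,33.2 end ang -184.3
```

Emit:
carry_out(increments=[{"travel":[-11.4,-2.8,0],"rotation":[0,0,0]},{"travel":[-23.1,-1.8,0],"rotation":[0,0,0]},{"travel":[-33.9,3,0],"rotation":[0,0,0]},{"travel":[-42.2,11.2,0],"rotation":[0,0,0]},{"travel":[-47.3,21.9,0],"rotation":[0,0,0]},{"travel":[-48.4,33.7,0],"rotation":[0,0,0]}])

```text
t: 4.65
eef_pos: [357.6, -305.4, 202.5]
eef_rot: [[0.902, 0.432, -0.0], [0.432, -0.902, -0.002], [-0.001, 0.001, -1.0]]
contact_force: [3.3, -1.7, 3.3]
gripper_width: 15.1
finger_force: 58.6
```

Run:
```python
from h import *
st(); arc(-184.3,-20,6)
```

```text
t 4.65 pos [ 357.64 -305.42  202.55] r 34.53963418165529 ang 176.0530448586294 Frad -3.358203236114135 Ftan(ccw+) 1.4439117994293187 Fz 3.264786637562943 w 15.078558275989153 58.61937353867688
2.9,11.4; 9.6,21.2; 19.2,28.1; 30.5,31.3; 42.3,30.4; 53.1,25.5 end ang -304.3
```

Emit:
carry_out(increments=[{"travel":[3.2,12.2,0],"rotation":[0,0,0]},{"travel":[9.9,22.0,0],"rotation":[0,0,0]},{"travel":[19.5,28.9,0],"rotation":[0,0,0]},{"travel":[30.8,32.1,0],"rotation":[0,0,0]},{"travel":[42.6,31.2,0],"rotation":[0,0,0]},{"travel":[53.4,26.3,0],"rotation":[0,0,0]}])

```text
t: 5.4
eef_pos: [411.3, -280.0, 202.5]
eef_rot: [[0.902, 0.433, -0.003], [0.433, -0.902, -0.002], [-0.004, 0.001, -1.0]]
contact_force: [-6.8, -7.0, 6.5]
gripper_width: 15.1
finger_force: 59.2
```

```bash
sed -i 's/^C=.*/C=np.array([392.3,-307.2])/' h.py
python3 - <<'E'
from h import *
st(); arc(55.7,-12,6,start=(411.5,-279.2))
E
```

```text
t 5.4 pos [ 411.31 -280.    202.46] r 33.18306857882226 ang 55.041985369271515 Frad -9.630577517963486 Ftan(ccw+) 1.5208161117077423 Fz 6.47508991348778 w 15.065180622798012 59.17628600494936
5.4,-4.5; 9.7,-10.1; 12.8,-16.5; 14.5,-23.4; 14.7,-30.5; 13.4,-37.5 end ang -16.299999999999997
```

Run:
```python
from h import *
P=np.array([[411.1,-280.2],[406.1,-338.4],[358.5,-305.5]])
A=np.c_[2*P,np.ones(3)];x=np.linalg.solve(A,(P**2).sum(1));c=x[:2];r=np.sqrt(x[2]+c@c);print(c,r)
arc(55.2,-12,6,c=c,r=r,start=(411.5,-279.2))
```

```text
[ 392.03 -307.88] 33.61155273266813
5.0,-5.7; 9.3,-11.3; 12.3,-17.6; 13.9,-24.5; 14.0,-31.5; 12.7,-38.4 end ang -16.799999999999997
```

Emit:
carry_out(increments=[{"travel":[5.0,-5.7,0],"rotation":[0,0,0]},{"travel":[9.3,-11.3,0],"rotation":[0,0,0]},{"travel":[12.3,-17.6,0],"rotation":[0,0,0]},{"travel":[13.9,-24.5,0],"rotation":[0,0,0]},{"travel":[14.0,-31.5,0],"rotation":[0,0,0]},{"travel":[12.7,-38.4,0],"rotation":[0,0,0]}])

```text
t: 6.15
eef_pos: [424.8, -316.5, 202.5]
eef_rot: [[0.902, 0.433, -0.001], [0.433, -0.902, 0.003], [0.001, -0.003, -1.0]]
contact_force: [-2.1, 3.2, 8.1]
gripper_width: 14.7
finger_force: 59.4
```

```bash
sed -i 's/^C=.*/C=np.array([392.05,-307.9]);RR=33.6/; s/r=34\./r=RR/' h.py
python3 - <<'E'
from h import *
st(); 
for i in range(10): arc(-16.8-24*i,-6,4)
E
```

```text
t 6.15 pos [ 424.78 -316.53  202.49] r 33.849361079762325 ang -14.775015692714272 Frad -2.8360349478416973 Ftan(ccw+) 2.5584040142855757 Fz 8.0931905795152 w 14.683041123483113 59.399479867752234
-1.2,-3.3; -2.7,-6.5; -4.6,-9.5; -6.7,-12.2 end ang -40.8
-2.4,-2.5; -5.1,-4.8; -8.0,-6.8; -11.1,-8.4 end ang -64.8
-3.3,-1.3; -6.6,-2.3; -10.1,-2.9; -13.6,-3.2 end ang -88.8
-3.5,0.1; -7.0,0.6; -10.4,1.4; -13.7,2.6 end ang -112.8
-3.2,1.5; -6.2,3.4; -8.9,5.5; -11.5,8.0 end ang -136.8
-2.3,2.7; -4.2,5.6; -5.9,8.7; -7.2,12.0 end ang -160.8
-1.0,3.4; -1.6,6.8; -1.9,10.3; -1.8,13.9 end ang -184.8
0.5,3.5; 1.3,6.9; 2.5,10.2; 4.0,13.4 end ang -208.8
1.9,3.0; 4.0,5.8; 6.4,8.3; 9.1,10.6 end ang -232.8
2.9,2.0; 6.0,3.6; 9.3,5.0; 12.6,5.9 end ang -256.8
```

Emit:
carry_out(increments=[{"travel":[-1.2,-3.3,0],"rotation":[0,0,0]},{"travel":[-2.7,-6.5,0],"rotation":[0,0,0]},{"travel":[-4.6,-9.5,0],"rotation":[0,0,0]},{"travel":[-6.7,-12.2,0],"rotation":[0,0,0]}])

```text
t: 6.65
eef_pos: [418.7, -328.8, 202.5]
eef_rot: [[0.902, 0.433, 0.001], [0.433, -0.902, 0.002], [0.002, -0.001, -1.0]]
contact_force: [0.7, 1.1, 6.5]
gripper_width: 15.2
finger_force: 59.2
```

Run:
```python
from h import *
st()
```

```text
t 6.65 pos [ 418.73 -328.85  202.51] r 33.91910857174985 ang -38.134802729590284 Frad -0.09205779588012682 Ftan(ccw+) 1.321487549352835 Fz 6.509249044079302 w 15.189733317434678 59.19328167787171
```

Emit:
carry_out(increments=[{"travel":[-2.4,-2.5,0],"rotation":[0,0,0]},{"travel":[-5.1,-4.8,0],"rotation":[0,0,0]},{"travel":[-8.0,-6.8,0],"rotation":[0,0,0]},{"travel":[-11.1,-8.4,0],"rotation":[0,0,0]}])

```text
t: 7.15
eef_pos: [407.8, -338.1, 202.6]
eef_rot: [[0.902, 0.433, 0.002], [0.433, -0.902, -0.0], [0.002, 0.001, -1.0]]
contact_force: [3.7, -1.9, 4.9]
gripper_width: 15.2
finger_force: 59.0
```

Run:
```python
from h import *
st()
```

```text
t 7.15 pos [ 407.75 -338.08  202.55] r 34.01993180784638 ang -62.51174690301071 Frad 3.436290339868702 Ftan(ccw+) 2.3851640208408447 Fz 4.942759333427945 w 15.16481087135586 59.02464811689242
```

Emit:
carry_out(increments=[{"travel":[-3.3,-1.3,0],"rotation":[0,0,0]},{"travel":[-6.6,-2.3,0],"rotation":[0,0,0]},{"travel":[-10.1,-2.9,0],"rotation":[0,0,0]},{"travel":[-13.6,-3.2,0],"rotation":[0,0,0]}])

```text
t: 7.65
eef_pos: [392.7, -342.1, 202.6]
eef_rot: [[0.902, 0.432, 0.0], [0.432, -0.902, -0.001], [-0.0, 0.001, -1.0]]
contact_force: [2.3, -3.7, 4.8]
gripper_width: 15.2
finger_force: 59.1
```

Run:
```python
from h import *
st()
```

```text
t 7.65 pos [ 392.68 -342.09  202.59] r 34.195636330888824 ang -88.94953353170291 Frad 3.7316077265393193 Ftan(ccw+) 2.2609217323115445 Fz 4.792170275176688 w 15.1958020942206 59.0609870422486
```

Emit:
carry_out(increments=[{"travel":[-3.5,0.0,0],"rotation":[0,0,0]},{"travel":[-7.0,0.4,0],"rotation":[0,0,0]},{"travel":[-10.5,1.2,0],"rotation":[0,0,0]},{"travel":[-13.9,2.4,0],"rotation":[0,0,0]}])

```text
t: 8.15
eef_pos: [378.4, -339.4, 202.5]
eef_rot: [[0.902, 0.432, -0.001], [0.432, -0.902, -0.001], [-0.001, 0.0, -1.0]]
contact_force: [-0.3, -3.7, 6.0]
gripper_width: 15.1
finger_force: 59.2
```

Run:
```python
from h import *
st()
```

```text
t 8.15 pos [ 378.39 -339.38  202.53] r 34.31922646930642 ang -113.45075847743036 Frad 3.473073776807878 Ftan(ccw+) 1.2032303207625132 Fz 6.045454481051496 w 15.058849730682429 59.158937724623684
```

Emit:
carry_out(increments=[{"travel":[-3.3,1.4,0],"rotation":[0,0,0]},{"travel":[-6.3,3.2,0],"rotation":[0,0,0]},{"travel":[-9.1,5.3,0],"rotation":[0,0,0]},{"travel":[-11.7,7.8,0],"rotation":[0,0,0]}])

```text
t: 8.65
eef_pos: [366.6, -331.1, 202.5]
eef_rot: [[0.902, 0.432, -0.001], [0.432, -0.902, 0.0], [-0.001, -0.001, -1.0]]
contact_force: [-0.3, -2.3, 6.8]
gripper_width: 15.0
finger_force: 59.2
```

Run:
```python
from h import *
st()
```

```text
t 8.65 pos [ 366.64 -331.15  202.51] r 34.44172182931778 ang -137.54286544520622 Frad 1.7331335368059322 Ftan(ccw+) 1.4822977219593263 Fz 6.810973618157678 w 14.975035007622596 59.24448307254352
```

Emit:
carry_out(increments=[{"travel":[-2.3,2.7,0],"rotation":[0,0,0]},{"travel":[-4.2,5.6,0],"rotation":[0,0,0]},{"travel":[-5.9,8.7,0],"rotation":[0,0,0]},{"travel":[-7.2,12.0,0],"rotation":[0,0,0]}])

```text
t: 9.15
eef_pos: [359.5, -318.9, 202.5]
eef_rot: [[0.902, 0.432, -0.001], [0.432, -0.902, 0.001], [-0.001, -0.001, -1.0]]
contact_force: [0.0, -0.7, 7.4]
gripper_width: 15.4
finger_force: 59.3
```

Run:
```python
from h import *
st()
```

```text
t 9.15 pos [ 359.47 -318.94  202.49] r 34.40248076397281 ang -161.28378420435251 Frad 0.22070944055782946 Ftan(ccw+) 0.6639054162506622 Fz 7.427492351905429 w 15.354830459154735 59.2835106016355
```

Emit:
carry_out(increments=[{"travel":[-1.0,3.4,0],"rotation":[0,0,0]},{"travel":[-1.6,6.8,0],"rotation":[0,0,0]},{"travel":[-1.9,10.3,0],"rotation":[0,0,0]},{"travel":[-1.8,13.9,0],"rotation":[0,0,0]}])

```text
t: 9.65
eef_pos: [357.8, -305.0, 202.5]
eef_rot: [[0.902, 0.432, -0.001], [0.432, -0.902, 0.001], [-0.0, -0.001, -1.0]]
contact_force: [0.2, -2.4, 6.6]
gripper_width: 15.1
finger_force: 59.3
```

Run:
```python
from h import *
st()
```

```text
t 9.65 pos [ 357.82 -305.01  202.5 ] r 34.352815366421346 ang 175.16594698278166 Frad -0.4233834118336862 Ftan(ccw+) 2.421950306236015 Fz 6.6077567041115275 w 15.111315535998965 59.26816335362673
```

Emit:
carry_out(increments=[{"travel":[0.5,3.5,0],"rotation":[0,0,0]},{"travel":[1.3,6.9,0],"rotation":[0,0,0]}])

```text
t: 9.9
eef_pos: [359.2, -298.1, 202.5]
eef_rot: [[0.902, 0.432, -0.001], [0.432, -0.902, 0.0], [-0.0, -0.001, -1.0]]
contact_force: [1.0, -3.0, 6.4]
gripper_width: 14.8
finger_force: 59.3
```

Run:
```python
from h import *
st()
```

```text
t 9.9 pos [ 359.18 -298.13  202.49] r 34.28744347015648 ang 163.4394106814489 Frad -1.8520101118163874 Ftan(ccw+) 2.5800726251873463 Fz 6.359666842253284 w 14.809657033972561 59.254672681126976
```

Emit:
carry_out(increments=[{"travel":[1.2,3.3,0],"rotation":[0,0,0]},{"travel":[2.7,6.5,0],"rotation":[0,0,0]}])

```text
t: 10.15
eef_pos: [361.9, -291.7, 202.5]
eef_rot: [[0.902, 0.432, -0.001], [0.432, -0.902, 0.0], [-0.001, -0.001, -1.0]]
contact_force: [0.2, -3.1, 6.1]
gripper_width: 15.3
finger_force: 59.2
```

Run:
```python
from h import *
st()
```

```text
t 10.15 pos [ 361.87 -291.74  202.5 ] r 34.23075879575218 ang 151.83435777409514 Frad -1.6393339927552892 Ftan(ccw+) 2.623451923399457 Fz 6.096894105440186 w 15.27324796737144 59.240594419861736
```

Still at the drag level. Carry on.

Emit:
carry_out(increments=[{"travel":[1.9,3.0,0],"rotation":[0,0,0]},{"travel":[4.0,5.8,0],"rotation":[0,0,0]},{"travel":[6.4,8.3,0],"rotation":[0,0,0]}])

```text
t: 10.52
eef_pos: [368.2, -283.6, 202.5]
eef_rot: [[0.902, 0.432, -0.001], [0.432, -0.902, 0.0], [-0.001, -0.001, -1.0]]
contact_force: [-0.2, -3.0, 7.4]
gripper_width: 15.1
finger_force: 59.3
```

Run:
```python
from h import *
st()
```

```text
t 10.525 pos [ 368.18 -283.57  202.52] r 34.086526296327676 ang 134.45227597363856 Frad -1.9630136603907957 Ftan(ccw+) 2.2385381675187612 Fz 7.354334323643602 w 15.087168747348178 59.26140105340892
```

Emit:
carry_out(increments=[{"travel":[2.7,2.3,0],"rotation":[0,0,0]},{"travel":[5.6,4.2,0],"rotation":[0,0,0]},{"travel":[8.7,5.9,0],"rotation":[0,0,0]}])

```text
t: 10.9
eef_pos: [376.7, -277.6, 202.5]
eef_rot: [[0.902, 0.432, -0.002], [0.432, -0.902, 0.0], [-0.001, -0.001, -1.0]]
contact_force: [-1.3, -3.1, 7.2]
gripper_width: 15.3
finger_force: 59.3
```

Run:
```python
from h import *
st()
for i in range(6): arc(115.2-18*i,-6,3)
```

```text
t 10.9 pos [ 376.66 -277.62  202.49] r 33.962011374798 ang 116.93815456717344 Frad -2.130602643809682 Ftan(ccw+) 2.588064134978473 Fz 7.1511618777241654 w 15.275797299814991 59.32080279213551
3.3,1.3; 6.6,2.3; 10.1,2.9 end ang 97.2
3.5,0.3; 7.0,0.1; 10.5,-0.3 end ang 79.2
3.4,-0.8; 6.7,-2.0; 9.9,-3.6 end ang 61.2
3.0,-1.9; 5.8,-4.0; 8.3,-6.4 end ang 43.2
2.3,-2.7; 4.2,-5.6; 5.9,-8.7 end ang 25.200000000000003
1.3,-3.3; 2.3,-6.6; 2.9,-10.1 end ang 7.200000000000003
```

Emit:
carry_out(increments=[{"travel":[3.3,1.3,0],"rotation":[0,0,0]},{"travel":[6.6,2.3,0],"rotation":[0,0,0]},{"travel":[10.1,2.9,0],"rotation":[0,0,0]}])

```text
t: 11.28
eef_pos: [386.6, -274.5, 202.5]
eef_rot: [[0.902, 0.432, -0.002], [0.432, -0.902, 0.001], [-0.002, -0.002, -1.0]]
contact_force: [-1.7, -1.3, 8.5]
gripper_width: 15.1
finger_force: 59.4
```

Run:
```python
from h import *
st()
```

```text
t 11.275 pos [ 386.55 -274.52  202.47] r 33.82445223997323 ang 99.35027949046696 Frad -0.9684470160574958 Ftan(ccw+) 1.9032185643489052 Fz 8.513308693683523 w 15.122925840889398 59.413808189892734
```

Emit:
carry_out(increments=[{"travel":[3.5,0.3,0],"rotation":[0,0,0]},{"travel":[7.0,0.1,0],"rotation":[0,0,0]},{"travel":[10.5,-0.3,0],"rotation":[0,0,0]}])

```text
t: 11.65
eef_pos: [396.9, -274.5, 202.4]
eef_rot: [[0.902, 0.432, -0.003], [0.432, -0.902, 0.002], [-0.002, -0.003, -1.0]]
contact_force: [-2.1, -0.1, 8.4]
gripper_width: 15.4
finger_force: 59.5
```

Run:
```python
from h import *
st()
```

```text
t 11.65 pos [ 396.93 -274.55  202.45] r 33.70845371193173 ang 81.68300677114033 Frad -0.4050319598721698 Ftan(ccw+) 2.048596369175648 Fz 8.390915905599252 w 15.358270159694715 59.49336709580166
```

Emit:
carry_out(increments=[{"travel":[3.4,-0.8,0],"rotation":[0,0,0]},{"travel":[6.7,-2.0,0],"rotation":[0,0,0]},{"travel":[9.9,-3.6,0],"rotation":[0,0,0]}])

```text
t: 12.02
eef_pos: [406.9, -277.7, 202.5]
eef_rot: [[0.902, 0.432, -0.003], [0.432, -0.902, 0.003], [-0.001, -0.004, -1.0]]
contact_force: [-2.6, 2.1, 10.1]
gripper_width: 15.0
finger_force: 59.6
```

Run:
```python
from h import *
st()
```

```text
t 12.025 pos [ 406.86 -277.74  202.45] r 33.601956390186764 ang 63.84137129400116 Frad 0.7572599013565606 Ftan(ccw+) 3.321671130750828 Fz 10.106019640866164 w 15.029039718751854 59.56189799069762
```

Emit:
carry_out(increments=[{"travel":[3.0,-1.9,0],"rotation":[0,0,0]},{"travel":[5.8,-4.0,0],"rotation":[0,0,0]}])

```text
t: 12.28
eef_pos: [412.7, -281.5, 202.5]
eef_rot: [[0.902, 0.432, -0.003], [0.432, -0.902, 0.003], [-0.001, -0.004, -1.0]]
contact_force: [-3.3, 1.9, 10.4]
gripper_width: 15.3
finger_force: 59.6
```

Run:
```python
from h import *
st()
for i in range(2): arc(49.2-12*i,-6,3)
```

```text
t 12.275 pos [ 412.74 -281.48  202.45] r 33.55648899841585 ang 51.94387277977931 Frad -0.5189560750687758 Ftan(ccw+) 3.7247080788407896 Fz 10.377696432901736 w 15.345113812997198 59.58478839129384
2.5,-2.4; 4.8,-5.1; 6.8,-8.0 end ang 31.200000000000003
2.0,-2.9; 3.6,-6.0; 5.0,-9.3 end ang 19.200000000000003
```

Emit:
carry_out(increments=[{"travel":[2.5,-2.4,0],"rotation":[0,0,0]},{"travel":[4.8,-5.1,0],"rotation":[0,0,0]}])

```text
t: 12.52
eef_pos: [417.7, -286.3, 202.4]
eef_rot: [[0.902, 0.432, -0.002], [0.432, -0.902, 0.004], [-0.0, -0.004, -1.0]]
contact_force: [-1.5, 3.0, 9.7]
gripper_width: 15.3
finger_force: 59.6
```

Run:
```python
from h import *
st()
```

```text
t 12.525 pos [ 417.71 -286.27  202.42] r 33.55759109269468 ang 40.127476499059966 Frad 0.8054198296945723 Ftan(ccw+) 3.2598678148790095 Fz 9.652457726675792 w 15.30624012507681 59.60717115884108
```

Emit:
carry_out(increments=[{"travel":[2.0,-2.9,0],"rotation":[0,0,0]},{"travel":[3.6,-6.0,0],"rotation":[0,0,0]}])

```text
t: 12.78
eef_pos: [421.6, -292.0, 202.5]
eef_rot: [[0.902, 0.432, -0.001], [0.432, -0.902, 0.004], [0.0, -0.004, -1.0]]
contact_force: [0.4, 4.2, 10.1]
gripper_width: 15.0
finger_force: 59.6
```

Run:
```python
from h import *
st()
arc(25.2,-6,3)
arc(25.2,24,8)
```

```text
t 12.775 pos [ 421.62 -292.05  202.45] r 33.54697725653117 ang 28.197144494709345 Frad 2.363704062596703 Ftan(ccw+) 3.474730765855769 Fz 10.091379401258944 w 15.046665041626841 59.58136136276153
1.3,-3.3; 2.3,-6.6; 2.9,-10.1 end ang 7.199999999999999
-8.4,11.1; -20.7,17.9; -34.6,19.0; -47.8,14.4; -58.0,4.9; -63.4,-8.0; -63.1,-22.0; -57.2,-34.6 end ang 217.2
```

Emit:
carry_out(increments=[{"travel":[1.3,-3.3,0],"rotation":[0,0,0]},{"travel":[2.3,-6.6,0],"rotation":[0,0,0]}])

```text
t: 13.02
eef_pos: [424.2, -298.5, 202.5]
eef_rot: [[0.902, 0.433, -0.001], [0.433, -0.902, 0.004], [0.001, -0.004, -1.0]]
contact_force: [1.7, 4.9, 9.0]
gripper_width: 15.3
finger_force: 59.5
```

Run:
```python
from h import *
st()
arc(13.2,-6,2)
```

```text
t 13.025 pos [ 424.23 -298.5   202.46] r 33.51998395466986 ang 16.280789995182502 Frad 3.0293204458208147 Ftan(ccw+) 4.17873553470199 Fz 8.979585674003252 w 15.256934833210329 59.533494958113806
0.6,-3.5; 0.9,-7.0 end ang 1.1999999999999993
```

Emit:
carry_out(increments=[{"travel":[0.7,-3.5,0],"rotation":[0,0,0]},{"travel":[1.2,-7.0,0],"rotation":[0,0,0]}])

```text
t: 13.28
eef_pos: [425.5, -305.5, 202.5]
eef_rot: [[0.902, 0.433, -0.0], [0.433, -0.902, 0.004], [0.002, -0.004, -1.0]]
contact_force: [1.9, 4.6, 9.3]
gripper_width: 15.1
finger_force: 59.5
```

Run:
```python
from h import *
st()
arc(1.2,-6,2)
```

```text
t 13.275 pos [ 425.55 -305.51  202.47] r 33.58452224208356 ang 4.08250553257254 Frad 2.2365770806482685 Ftan(ccw+) 4.432696445619369 Fz 9.258821919239058 w 15.100010220813651 59.514647910691565
-0.1,-3.5; -0.6,-7.0 end ang -10.8
```

Emit:
carry_out(increments=[{"travel":[-0.1,-3.5,0],"rotation":[0,0,0]},{"travel":[-0.5,-7.0,0],"rotation":[0,0,0]}])

```text
t: 13.52
eef_pos: [425.4, -312.5, 202.5]
eef_rot: [[0.902, 0.433, 0.0], [0.433, -0.902, 0.004], [0.002, -0.004, -1.0]]
contact_force: [4.3, 4.3, 8.8]
gripper_width: 15.4
finger_force: 59.4
```

Run:
```python
from h import *
st()
arc(-10.8,-6,2)
```

```text
t 13.525 pos [ 425.36 -312.51  202.45] r 33.62807465953866 ang -7.8858754645433295 Frad 3.679488302951451 Ftan(ccw+) 4.842778755301476 Fz 8.819117415153311 w 15.356949556139469 59.43038205952689
-0.8,-3.4; -2.0,-6.7 end ang -22.8
```

Run:
```python
from h import *
im=eyes.snapshot("wrist");cv2.imwrite("pics/w2.png",cv2.cvtColor(im,cv2.COLOR_RGB2BGR));st()
im=eyes.snapshot("wrist");st();eyes.snapshot("wrist");st()
```

```text
t 13.575 pos [ 425.32 -312.96  202.49] r 33.6533508005613 ang -8.648529626650255 Frad 2.6441091267254357 Ftan(ccw+) 4.354542392089139 Fz 8.99273967328845 w 15.419530568669094 59.40608265467745
t 13.625 pos [ 425.31 -312.96  202.5 ] r 33.63846601682265 ang -8.648950607596854 Frad 2.5086665480912242 Ftan(ccw+) 3.820148050734877 Fz 8.446176752380502 w 15.22148471853382 59.39160197916863
t 13.675 pos [ 425.3  -312.92  202.48] r 33.631571700776895 ang -8.586965834229208 Frad 2.905695228106464 Ftan(ccw+) 3.420412802021367 Fz 7.585165757625364 w 14.980894546370838 59.38050318508431
```

View pics/w2.png

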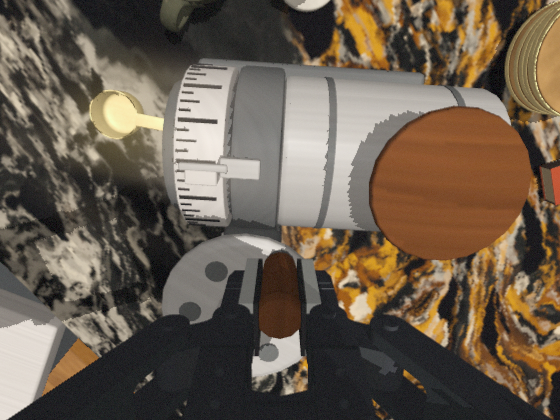

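The tab (197,176) now stands against the pointer (220,168), so the ring is at zero, and the grip is held well. The rise in force is shallow, so I'll wind back a little and check the strain from the other direction.

Emit:
carry_out(increments=[{"travel":[0.3,3.5,0],"rotation":[0,0,0]},{"travel":[0.5,7.0,0],"rotation":[0,0,0]}])

```text
t: 13.92
eef_pos: [425.6, -306.4, 202.5]
eef_rot: [[0.902, 0.432, 0.0], [0.432, -0.902, 0.002], [0.001, -0.002, -1.0]]
contact_force: [1.4, 1.6, 6.6]
gripper_width: 15.0
finger_force: 59.3
```

Run:
```python
from h import *
st()
```

```text
t 13.925 pos [ 425.62 -306.38  202.5 ] r 33.60114835104545 ang 2.591597233509911 Frad 1.5168413618933818 Ftan(ccw+) 1.545403556851079 Fz 6.606318092227578 w 14.964658053970702 59.33018583800731
```

Emit:
carry_out(increments=[{"travel":[-0.6,3.5,0],"rotation":[0,0,0]},{"travel":[-1.6,7.0,0],"rotation":[0,0,0]}])

```text
t: 14.18
eef_pos: [424.4, -299.2, 202.5]
eef_rot: [[0.902, 0.432, 0.001], [0.432, -0.902, 0.002], [0.002, -0.002, -1.0]]
contact_force: [4.7, 1.1, 7.0]
gripper_width: 15.0
finger_force: 59.3
```

Run:
```python
from h import *
st()
```

```text
t 14.175 pos [ 424.37 -299.22  202.52] r 33.470881704080185 ang 15.038822380431817 Frad 4.803115434274069 Ftan(ccw+) -0.11938751702904485 Fz 6.983255861233565 w 14.973682904700787 59.25687457085587
```

Emit:
carry_out(increments=[{"travel":[-1.3,3.3,0],"rotation":[0,0,0]},{"travel":[-2.8,6.4,0],"rotation":[0,0,0]}])

```text
t: 14.42
eef_pos: [421.7, -292.5, 202.5]
eef_rot: [[0.902, 0.432, 0.001], [0.432, -0.902, 0.003], [0.003, -0.002, -1.0]]
contact_force: [4.0, 2.2, 6.9]
gripper_width: 15.1
finger_force: 59.3
```

Run:
```python
from h import *
st()
arc(25.2,12,1)
```

```text
t 14.425 pos [ 421.74 -292.5   202.51] r 33.44045768071626 ang 27.412705196352743 Frad 4.5485619108717925 Ftan(ccw+) 0.09304340478033563 Fz 6.869673179334061 w 15.087714488173136 59.28010759413155
-3.6,6.0 end ang 37.2
```

Emit:
carry_out(increments=[{"travel":[-1.6,3.3,0],"rotation":[0,0,0]},{"travel":[-3.4,6.3,0],"rotation":[0,0,0]}])

```text
t: 14.68
eef_pos: [417.8, -286.4, 202.5]
eef_rot: [[0.902, 0.432, 0.0], [0.432, -0.902, 0.003], [0.001, -0.002, -1.0]]
contact_force: [1.7, 1.3, 8.6]
gripper_width: 15.1
finger_force: 59.4
```

Run:
```python
from h import *
st()
s=bot.read_state();p=s["eef_pos"];arc(40,12,2)
```

```text
t 14.675 pos [ 417.76 -286.41  202.48] r 33.50843524142949 ang 39.88799622231217 Frad 2.1657613075102495 Ftan(ccw+) -0.11091156590259983 Fz 8.591890943054736 w 15.105188866197281 59.352605067433615
-5.1,4.9; -11.0,8.6 end ang 64
```

Run:
```python
from h import *
arc(39.5,-6,8)
for i in range(5): arc(-8.5-12*i,-6,2)
```

```text
2.1,-2.8; 3.9,-5.9; 5.3,-9.1; 6.5,-12.4; 7.2,-15.8; 7.6,-19.3; 7.6,-22.8; 7.3,-26.3 end ang -8.5
-0.7,-3.4; -1.8,-6.8 end ang -20.5
-1.4,-3.2; -3.1,-6.3 end ang -32.5
-2.0,-2.9; -4.4,-5.5 end ang -44.5
-2.6,-2.4; -5.4,-4.5 end ang -56.5
-3.0,-1.8; -6.2,-3.2 end ang -68.5
```

Emit:
carry_out(increments=[{"travel":[2.1,-2.8,0],"rotation":[0,0,0]},{"travel":[3.9,-5.9,0],"rotation":[0,0,0]},{"travel":[5.3,-9.1,0],"rotation":[0,0,0]},{"travel":[6.5,-12.4,0],"rotation":[0,0,0]},{"travel":[7.2,-15.8,0],"rotation":[0,0,0]},{"travel":[7.6,-19.3,0],"rotation":[0,0,0]},{"travel":[7.6,-22.8,0],"rotation":[0,0,0]},{"travel":[7.3,-26.3,0],"rotation":[0,0,0]}])

```text
t: 15.68
eef_pos: [425.4, -312.1, 202.5]
eef_rot: [[0.902, 0.433, 0.001], [0.433, -0.902, 0.004], [0.002, -0.004, -1.0]]
contact_force: [2.7, 4.7, 8.9]
gripper_width: 14.7
finger_force: 59.4
```

Run:
```python
from h import *
st()
```

```text
t 15.675 pos [ 425.44 -312.13  202.51] r 33.65446595299105 ang -7.219819922264416 Frad 2.1153351392996083 Ftan(ccw+) 5.005886640027427 Fz 8.894140664722036 w 14.70053923058583 59.427075816565775
```

Emit:
carry_out(increments=[{"travel":[-0.7,-3.4,0],"rotation":[0,0,0]},{"travel":[-1.8,-6.8,0],"rotation":[0,0,0]}])

```text
t: 15.92
eef_pos: [423.9, -319.0, 202.5]
eef_rot: [[0.902, 0.433, 0.001], [0.433, -0.902, 0.004], [0.003, -0.003, -1.0]]
contact_force: [4.6, 2.7, 8.4]
gripper_width: 15.2
finger_force: 59.4
```

Run:
```python
from h import *
st()
```

```text
t 15.925 pos [ 423.86 -319.04  202.49] r 33.7040784345571 ang -19.293321257441566 Frad 3.430644786956157 Ftan(ccw+) 4.112917821565276 Fz 8.410009692927806 w 15.151971620043218 59.35506944219014
```

Emit:
carry_out(increments=[{"travel":[-1.4,-3.2,0],"rotation":[0,0,0]},{"travel":[-3.1,-6.3,0],"rotation":[0,0,0]}])

```text
t: 16.18
eef_pos: [420.9, -325.5, 202.5]
eef_rot: [[0.902, 0.433, 0.002], [0.433, -0.902, 0.003], [0.003, -0.002, -1.0]]
contact_force: [5.7, 2.7, 8.1]
gripper_width: 15.1
finger_force: 59.3
```

Run:
```python
from h import *
st();print(bot.read_state()["ft_torque"])
```

```text
t 16.175 pos [ 420.92 -325.51  202.53] r 33.81871392095583 ang -31.37611816109996 Frad 3.4961733931596592 Ftan(ccw+) 5.280010333471009 Fz 8.094400299327678 w 15.098123361366914 59.30701045625028
[ 0.43 -0.82 -0.02]
```

Emit:
carry_out(increments=[{"travel":[-2.0,-2.9,0],"rotation":[0,0,0]},{"travel":[-4.4,-5.5,0],"rotation":[0,0,0]}])

```text
t: 16.42
eef_pos: [416.7, -331.2, 202.5]
eef_rot: [[0.902, 0.432, 0.002], [0.432, -0.902, 0.003], [0.003, -0.002, -1.0]]
contact_force: [5.3, 2.4, 7.4]
gripper_width: 14.9
finger_force: 59.2
```

Run:
```python
from h import *
st()
```

```text
t 16.425 pos [ 416.66 -331.22  202.53] r 33.89866654092053 ang -43.456005663878784 Frad 2.249060193355315 Ftan(ccw+) 5.394147133809054 Fz 7.4153716744191165 w 14.864004791654871 59.23509580690734
```

Emit:
carry_out(increments=[{"travel":[-2.6,-2.4,0],"rotation":[0,0,0]},{"travel":[-5.4,-4.5,0],"rotation":[0,0,0]}])

```text
t: 16.68
eef_pos: [411.3, -335.9, 202.5]
eef_rot: [[0.902, 0.432, 0.002], [0.432, -0.902, 0.002], [0.003, -0.001, -1.0]]
contact_force: [6.0, 1.6, 5.7]
gripper_width: 14.8
finger_force: 59.2
```

Run:
```python
from h import *
st()
arc(-56.5,6,2)
```

```text
t 16.675 pos [ 411.31 -335.91  202.53] r 33.994643828983214 ang -55.4911081823337 Frad 2.112118000260292 Ftan(ccw+) 5.862413423233786 Fz 5.656261468752049 w 14.792834192819454 59.20342342251388
2.8,2.1; 5.4,4.5 end ang -44.5
```

Emit:
carry_out(increments=[{"travel":[2.8,2.1,0],"rotation":[0,0,0]},{"travel":[5.4,4.5,0],"rotation":[0,0,0]}])

```text
t: 16.92
eef_pos: [416.0, -331.9, 202.5]
eef_rot: [[0.902, 0.432, 0.001], [0.432, -0.902, 0.001], [0.001, -0.001, -1.0]]
contact_force: [3.3, -0.2, 7.2]
gripper_width: 14.7
finger_force: 59.2
```

Run:
```python
from h import *
st()
arc(-44.5,6,4)
arc(-20.5,20,8)
arc(139.5,20,8)
```

```text
t 16.925 pos [ 415.97 -331.94  202.5 ] r 33.907545287167714 ang -45.14495728868746 Frad 2.4175621874612565 Ftan(ccw+) 2.212561592781233 Fz 7.222375488583329 w 14.730970676414469 59.235511826191214
2.3,2.6; 4.4,5.5; 6.1,8.6; 7.5,11.8 end ang -20.5
2.1,11.5; 0.2,23.0; -5.5,33.1; -14.4,40.7; -25.3,44.8; -37.0,44.9; -48.0,41.0; -57.0,33.6 end ang 139.5
-5.9,-10.1; -8.0,-21.5; -6.1,-33.0; -0.4,-43.2; 8.5,-50.8; 19.4,-54.9; 31.1,-55.0; 42.1,-51.1 end ang 299.5
```

Confirmed: the strain shows in both directions, at about 4 N. Now I'll wind coarser by two full turns from the reversal point at about -56°.

Emit:
carry_out(increments=[{"travel":[2.3,2.6,0],"rotation":[0,0,0]},{"travel":[4.4,5.5,0],"rotation":[0,0,0]},{"travel":[6.1,8.6,0],"rotation":[0,0,0]},{"travel":[7.5,11.8,0],"rotation":[0,0,0]}])

```text
t: 17.42
eef_pos: [423.5, -319.9, 202.5]
eef_rot: [[0.902, 0.432, 0.001], [0.432, -0.902, 0.002], [0.001, -0.001, -1.0]]
contact_force: [3.5, -0.1, 6.9]
gripper_width: 15.3
finger_force: 59.2
```

Emit:
carry_out(increments=[{"travel":[2.1,11.5,0],"rotation":[0,0,0]},{"travel":[0.2,23.0,0],"rotation":[0,0,0]},{"travel":[-5.5,33.1,0],"rotation":[0,0,0]},{"travel":[-14.4,40.7,0],"rotation":[0,0,0]},{"travel":[-25.3,44.8,0],"rotation":[0,0,0]},{"travel":[-37.0,44.9,0],"rotation":[0,0,0]},{"travel":[-48.0,41.0,0],"rotation":[0,0,0]},{"travel":[-57.0,33.6,0],"rotation":[0,0,0]}])

```text
t: 18.42
eef_pos: [365.7, -286.1, 202.5]
eef_rot: [[0.902, 0.432, -0.0], [0.432, -0.902, 0.003], [0.001, -0.003, -1.0]]
contact_force: [2.9, -0.9, 7.3]
gripper_width: 15.2
finger_force: 59.3
```

Run:
```python
from h import *
st()
arc(299.5,20,8)
arc(99.5,20,8)
```

```text
t 18.425 pos [ 365.71 -286.06  202.49] r 34.213720293898945 ang 140.33426191555785 Frad -2.7634324449608503 Ftan(ccw+) -1.1804352709550912 Fz 7.259185350727912 w 15.238213938443335 59.2833354675804
9.0,7.4; 14.9,17.5; 17.1,29.0; 15.1,40.5; 9.4,50.6; 0.5,58.2; -10.4,62.3; -22.1,62.4 end ang 459.5
-11.0,-3.9; -20.0,-11.3; -25.9,-21.4; -28.1,-32.8; -26.1,-44.4; -20.4,-54.5; -11.5,-62.1; -0.6,-66.2 end ang 259.5
```

Emit:
carry_out(increments=[{"travel":[-5.9,-10.1,0],"rotation":[0,0,0]},{"travel":[-8.0,-21.5,0],"rotation":[0,0,0]},{"travel":[-6.1,-33.0,0],"rotation":[0,0,0]},{"travel":[-0.4,-43.2,0],"rotation":[0,0,0]},{"travel":[8.5,-50.8,0],"rotation":[0,0,0]},{"travel":[19.4,-54.9,0],"rotation":[0,0,0]},{"travel":[31.1,-55.0,0],"rotation":[0,0,0]},{"travel":[42.1,-51.1,0],"rotation":[0,0,0]}])

```text
t: 19.42
eef_pos: [407.8, -338.2, 202.5]
eef_rot: [[0.902, 0.432, -0.002], [0.432, -0.902, 0.001], [-0.001, -0.002, -1.0]]
contact_force: [-2.3, -0.1, 8.7]
gripper_width: 15.3
finger_force: 59.4
```

Emit:
carry_out(increments=[{"travel":[9.0,7.4,0],"rotation":[0,0,0]},{"travel":[14.9,17.5,0],"rotation":[0,0,0]},{"travel":[17.1,29.0,0],"rotation":[0,0,0]},{"travel":[15.1,40.5,0],"rotation":[0,0,0]},{"travel":[9.4,50.6,0],"rotation":[0,0,0]},{"travel":[0.5,58.2,0],"rotation":[0,0,0]},{"travel":[-10.4,62.3,0],"rotation":[0,0,0]},{"travel":[-22.1,62.4,0],"rotation":[0,0,0]}])

```text
t: 20.42
eef_pos: [385.9, -274.6, 202.5]
eef_rot: [[0.901, 0.433, -0.0], [0.433, -0.901, 0.002], [0.001, -0.002, -1.0]]
contact_force: [2.0, -1.4, 7.1]
gripper_width: 15.1
finger_force: 59.3
```

Emit:
carry_out(increments=[{"travel":[-11.0,-3.9,0],"rotation":[0,0,0]},{"travel":[-20.0,-11.3,0],"rotation":[0,0,0]},{"travel":[-25.9,-21.4,0],"rotation":[0,0,0]},{"travel":[-28.1,-32.8,0],"rotation":[0,0,0]},{"travel":[-26.1,-44.4,0],"rotation":[0,0,0]},{"travel":[-20.4,-54.5,0],"rotation":[0,0,0]},{"travel":[-11.5,-62.1,0],"rotation":[0,0,0]},{"travel":[-0.6,-66.2,0],"rotation":[0,0,0]}])

```text
t: 21.42
eef_pos: [384.9, -341.6, 202.4]
eef_rot: [[0.902, 0.432, -0.002], [0.432, -0.902, 0.002], [-0.001, -0.003, -1.0]]
contact_force: [-1.5, 2.6, 10.0]
gripper_width: 15.1
finger_force: 59.6
```

Run:
```python
from h import *
st()
arc(259.5,11,4)
```

```text
t 21.425 pos [ 384.91 -341.59  202.43] r 34.434784650404886 ang -101.96449152745272 Frad -2.2325438776021156 Ftan(ccw+) -2.034448469993669 Fz 9.986930455511578 w 15.12713099860888 59.57190005970915
6.4,-0.6; 12.8,0.1; 19.0,2.0; 24.7,5.0 end ang 303.5
```

Then two settling rows and a picture while still holding.

Emit:
carry_out(increments=[{"travel":[6.4,-0.6,0],"rotation":[0,0,0]},{"travel":[12.8,0.1,0],"rotation":[0,0,0]},{"travel":[19.0,2.0,0],"rotation":[0,0,0]},{"travel":[24.9,5.1,0],"rotation":[0,0,0]},{"travel":[24.9,5.1,0],"rotation":[0,0,0]}])

```text
t: 22.05
eef_pos: [410.5, -336.5, 202.5]
eef_rot: [[0.902, 0.432, -0.0], [0.432, -0.902, 0.001], [0.0, -0.001, -1.0]]
contact_force: [2.1, -0.4, 6.5]
gripper_width: 15.2
finger_force: 59.3
```

Run:
```python
from h import *
st()
im=cv2.cvtColor(eyes.snapshot("wrist"),cv2.COLOR_RGB2BGR);cv2.imwrite("pics/w3.png",im)
cv2.imwrite("pics/w3c.png",cv2.resize(im[30:250,150:350],None,fx=2.7,fy=2.7,interpolation=cv2.INTER_CUBIC))
```

```text
t 22.05 pos [ 410.54 -336.46  202.51] r 34.024198897281906 ang -57.07516615461556 Frad 1.5054903046758896 Ftan(ccw+) 1.5459813980490937 Fz 6.491554336046546 w 15.161522929515291 59.279349535136134
```

View pics/w3c.png

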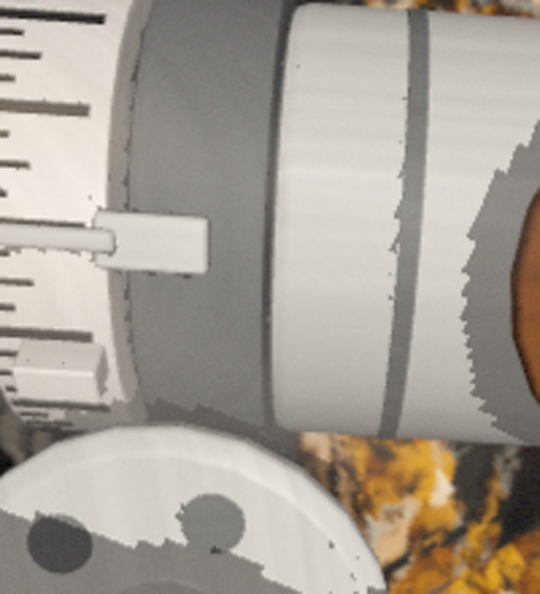

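The tab has moved one division down. The pointer, at (55,238) in the crop, now covers the first division mark, with zero beside the tab at y≈335 and the second mark at y≈108. I'll let go, rise and check from straight above.

Emit:
carry_out(increments=[{"travel":[0,0,0],"rotation":[0,0,0]},{"travel":[0,0,0],"rotation":[0,0,0]},{"travel":[0,0,0],"rotation":[0,0,0]},{"travel":[0,0,0],"rotation":[0,0,0]},{"travel":[0,0,0],"rotation":[0,0,0]},{"travel":[0,0,0],"rotation":[0,0,0]}], hand=70)

```text
t: 22.85
eef_pos: [410.5, -337.0, 202.3]
eef_rot: [[0.902, 0.432, -0.0], [0.432, -0.902, 0.0], [-0.0, -0.0, -1.0]]
contact_force: [-0.2, -0.2, -0.3]
gripper_width: 69.9
finger_force: 0.0
```

Run:
```python
from h import *
import pickle;s=pickle.load(open("w1.pkl","rb"))
a=ray("wrist",264,140.5,167,s);b=ray("wrist",318,142,167,s);print(a,b)
st();n=bot.read_state();K,o,R=cam("wrist",n);print(o,"shift",a[:2]-o[:2])
```

```text
[ 441.   -248.79  167.  ] [ 458.08 -286.84  167.  ]
t 22.85 pos [ 410.5  -337.03  202.3 ] r 34.48409227222094 ang -57.65191328563702 Frad 0.08552280163543972 Ftan(ccw+) -0.2675347983519157 Fz -0.29783948285088124 w 69.86380300977459 0.0
[ 483.2  -303.09  346.36] shift [-42.19  54.3 ]
```

Emit:
carry_out(increments=[{"travel":[0,0,30],"rotation":[0,0,0]},{"travel":[0,0,58],"rotation":[0,0,0]},{"travel":[-14,18,60],"rotation":[0,0,0]},{"travel":[-28,36,60],"rotation":[0,0,0]},{"travel":[-42,54,60],"rotation":[0,0,0]},{"travel":[-42,54,60],"rotation":[0,0,0]},{"travel":[-42,54,60],"rotation":[0,0,0]}])

```text
t: 23.72
eef_pos: [368.9, -283.6, 262.5]
eef_rot: [[0.902, 0.432, 0.001], [0.432, -0.902, -0.001], [0.0, 0.001, -1.0]]
contact_force: [-0.7, -0.5, 0.5]
gripper_width: 69.8
finger_force: 0.0
```

Run:
```python
from h import *
import pickle
s=bot.read_state();print(s["t"],s["eef_pos"]);pickle.dump(s,open("w4.pkl","wb"))
im=cv2.cvtColor(eyes.snapshot("wrist"),cv2.COLOR_RGB2BGR);cv2.imwrite("pics/w4.png",im)
cv2.imwrite("pics/w4c.png",cv2.resize(im[10:160,220:380],None,fx=4,fy=4,interpolation=cv2.INTER_CUBIC))
```

```text
23.725 [ 368.85 -283.58  262.5 ]
```

View pics/w4c.png

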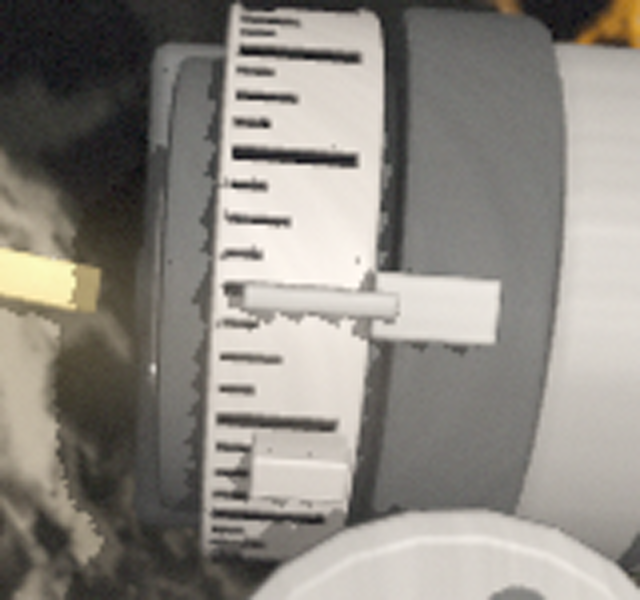

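From above, the first mark shows at the pointer's tip at crop (232,289), while the pointer's centre is at about y 296. I'll measure this in the pixels.

Run:
```python
from h import *
g=cv2.cvtColor(cv2.imread("pics/w4.png"),cv2.COLOR_BGR2GRAY)
print("cols",list(range(273,322,4)))
for r in range(40,122): print(r,*g[r,273:322:4])
```

```text
cols [273, 277, 281, 285, 289, 293, 297, 301, 305, 309, 313, 317, 321]
40 68 213 88 73 223 221 222 218 218 219 219 63 64
41 70 214 130 80 222 222 224 221 219 217 220 67 65
42 66 219 215 212 222 223 223 223 219 218 221 67 66
43 70 220 225 226 222 224 223 225 221 218 220 69 68
44 69 222 225 227 222 223 223 224 222 219 220 66 68
45 74 221 224 228 225 223 223 225 222 220 219 65 66
46 109 214 153 179 202 223 226 225 224 221 219 66 72
47 114 212 66 90 114 138 154 182 207 222 220 68 68
48 81 215 45 47 42 46 66 95 124 173 220 70 70
49 68 216 43 46 48 48 48 43 41 149 221 69 66
50 69 227 215 182 132 82 38 45 47 151 222 68 64
51 66 229 228 221 219 217 209 174 90 150 224 106 72
52 69 230 229 227 229 230 226 221 213 219 224 111 75
53 68 229 231 229 230 230 227 226 226 230 224 114 74
54 70 227 231 229 229 231 228 227 228 228 227 81 75
55 110 176 147 159 230 232 231 228 229 227 226 71 83
56 86 154 54 66 230 232 231 229 230 228 227 71 81
57 76 226 183 139 231 232 233 229 229 228 228 65 84
58 81 237 228 224 231 232 234 230 229 230 228 71 86
59 81 237 235 235 230 232 233 233 229 231 227 69 86
60 82 23
[... 2641 characters left out ...]
109 209 209 207 216 217 214 218 221 219 214 94 116 124
110 207 213 213 216 217 215 217 221 219 211 90 118 125
111 206 213 214 215 216 214 216 220 218 212 87 120 123
112 207 212 213 213 215 212 217 220 218 210 89 116 121
113 197 137 145 172 198 211 216 219 218 208 87 117 122
114 194 71 81 101 121 140 154 193 216 207 83 114 122
115 195 66 67 72 75 80 87 118 217 198 88 119 121
116 199 135 101 69 71 73 74 76 215 196 83 118 121
117 203 200 197 185 159 128 103 72 214 186 79 116 120
118 203 208 209 191 187 182 183 187 207 170 77 118 120
119 202 208 207 190 191 189 189 192 196 149 73 117 120
120 196 185 206 191 193 192 190 191 193 148 72 117 116
121 191 107 130 195 194 193 195 194 195 126 73 116 117
```

The first mark is at row 81.5 and the pointer's centre at row 83.4 at the same column. With 8.6 px per 6°, the ring is 1.3° short, which is about 39° of handwheel. I'll take hold again and wind that bit coarser.

Emit:
carry_out(increments=[{"travel":[21,-27,0],"rotation":[0,0,0]},{"travel":[42,-54,0],"rotation":[0,0,0]},{"travel":[42,-54,0],"rotation":[0,0,0]},{"travel":[42,-54,-30],"rotation":[0,0,0]},{"travel":[42,-54,-60],"rotation":[0,0,0]},{"travel":[42,-54,-60],"rotation":[0,0,0]}])

```text
t: 24.52
eef_pos: [409.2, -335.3, 199.8]
eef_rot: [[0.902, 0.432, -0.004], [0.432, -0.902, 0.005], [-0.001, -0.006, -1.0]]
contact_force: [0.5, -0.0, 0.5]
gripper_width: 70.2
finger_force: 0.0
```

Emit:
carry_out(increments=[{"travel":[0,0,0],"rotation":[0,0,0]},{"travel":[0,0,0],"rotation":[0,0,0]},{"travel":[0,0,0],"rotation":[0,0,0]},{"travel":[0,0,0],"rotation":[0,0,0]},{"travel":[0,0,0],"rotation":[0,0,0]},{"travel":[0,0,0],"rotation":[0,0,0]},{"travel":[0,0,0],"rotation":[0,0,0]}], hand=8)

```text
t: 25.4
eef_pos: [410.6, -336.8, 203.7]
eef_rot: [[0.902, 0.432, 0.0], [0.432, -0.902, 0.0], [0.0, -0.0, -1.0]]
contact_force: [-3.4, 4.6, 6.7]
gripper_width: 14.9
finger_force: 58.4
```

Emit:
carry_out(increments=[{"travel":[3.1,2.3,0],"rotation":[0,0,0]},{"travel":[5.9,4.9,0],"rotation":[0,0,0]},{"travel":[8.4,7.8,0],"rotation":[0,0,0]},{"travel":[10.6,11.0,0],"rotation":[0,0,0]},{"travel":[12.4,14.4,0],"rotation":[0,0,0]},{"travel":[13.8,18.0,0],"rotation":[0,0,0]},{"travel":[13.8,18.0,0],"rotation":[0,0,0]}])

```text
t: 26.28
eef_pos: [423.9, -319.3, 203.7]
eef_rot: [[0.902, 0.432, -0.001], [0.432, -0.902, -0.001], [-0.001, 0.001, -1.0]]
contact_force: [-4.4, 2.3, 5.4]
gripper_width: 15.0
finger_force: 58.4
```

Emit:
carry_out(increments=[{"travel":[0,0,0],"rotation":[0,0,0]},{"travel":[0,0,0],"rotation":[0,0,0]},{"travel":[0,0,0],"rotation":[0,0,0]},{"travel":[0,0,0],"rotation":[0,0,0]},{"travel":[0,0,0],"rotation":[0,0,0]},{"travel":[0,0,0],"rotation":[0,0,0]}], hand=70)

```text
t: 27.02
eef_pos: [424.3, -319.0, 202.2]
eef_rot: [[0.902, 0.432, 0.0], [0.432, -0.902, 0.0], [0.0, -0.0, -1.0]]
contact_force: [-0.0, 0.3, 1.3]
gripper_width: 69.8
finger_force: 0.0
```

Emit:
carry_out(increments=[{"travel":[0,0,30],"rotation":[0,0,0]},{"travel":[0,0,58],"rotation":[0,0,0]},{"travel":[-18,12,60],"rotation":[0,0,0]},{"travel":[-36,24,60],"rotation":[0,0,0]},{"travel":[-55.8,36,60],"rotation":[0,0,0]},{"travel":[-55.8,36,60],"rotation":[0,0,0]},{"travel":[-55.8,36,60],"rotation":[0,0,0]}])

```text
t: 27.9
eef_pos: [369.0, -283.4, 262.5]
eef_rot: [[0.902, 0.432, 0.001], [0.432, -0.902, -0.001], [0.0, 0.001, -1.0]]
contact_force: [-0.0, 0.3, -0.6]
gripper_width: 70.0
finger_force: 0.0
```

Run:
```python
from h import *
im=cv2.cvtColor(eyes.snapshot("wrist"),cv2.COLOR_RGB2BGR);cv2.imwrite("pics/w5.png",im)
cv2.imwrite("pics/w5c.png",cv2.resize(im[10:160,220:380],None,fx=4,fy=4,interpolation=cv2.INTER_CUBIC))
g=cv2.cvtColor(im,cv2.COLOR_BGR2GRAY)
for r in range(44,122): print(r,*g[r,[273,275,277,279,281,285,293]])
```

```text
44 68 143 221 221 220 214 224
45 72 145 222 225 228 226 225
46 109 145 223 225 227 228 225
47 118 162 223 225 227 229 224
48 82 168 216 142 155 181 224
49 73 170 213 44 64 93 139
50 70 172 216 44 48 44 43
51 67 175 168 80 40 40 47
52 68 187 220 218 217 182 95
53 67 191 231 232 229 224 219
54 66 190 231 232 230 230 232
55 71 204 232 233 232 230 233
56 72 210 230 194 233 230 233
57 75 212 202 106 149 167 233
58 78 213 164 48 57 77 233
59 80 214 223 187 184 140 233
60 84 225 238 233 229 227 234
61 84 227 239 239 237 236 234
62 83 226 240 240 238 236 234
63 85 226 239 240 240 236 234
64 97 225 239 240 241 237 234
65 99 172 194 194 213 238 236
66 99 146 108 107 127 154 237
67 95 146 146 108 111 69 237
68 103 217 226 225 228 144 239
69 118 227 236 236 241 233 239
70 120 229 236 236 240 243 240
71 119 229 236 236 238 243 242
72 130 229 237 237 237 243 245
73 135 231 238 196 237 242 244
74 135 228 174 126 194 225 244
75 136 225 97 87 117 165 243
76 138 224 200 107 111 167 243
77 146 230 234 227 146 230 243
78 150 231 238 239 228 239 243
79 152 232 238 239 238 239 243
80 155 232 237 239 239 2
[... 574 characters left out ...]
 221 222 222 222
100 212 156 146 159 160 183 220
101 214 113 90 96 96 114 220
102 213 207 202 177 182 144 220
103 213 218 216 211 214 211 220
104 212 217 218 217 218 219 218
105 210 216 217 216 219 219 217
106 210 215 215 216 217 218 217
107 209 193 215 214 217 218 217
108 204 120 138 137 154 218 216
109 203 80 84 84 92 217 216
110 207 202 202 173 175 216 216
111 207 214 214 208 211 216 214
112 208 212 212 212 214 215 215
113 208 211 214 211 212 215 214
114 207 188 195 211 212 215 212
115 200 113 120 134 136 152 211
116 193 69 71 73 74 86 137
117 195 67 72 70 73 73 72
118 202 192 169 166 135 96 71
119 203 205 204 202 200 182 155
120 203 206 207 206 208 193 189
121 201 207 206 203 202 192 193
```

View pics/w5c.png

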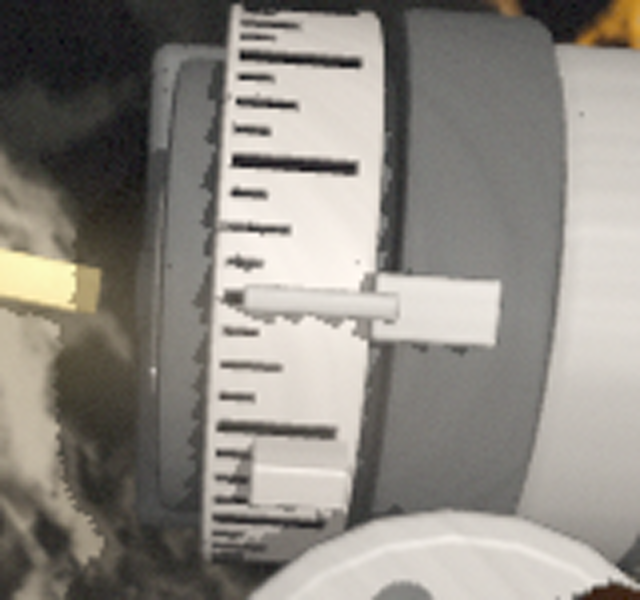

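The first division mark now comes out centred on the pointer's tip: mark row about 83.9, pointer row about 83.8. The arm is clear and the surroundings look undisturbed, so I'm handing in.

```bash
python3 -c "
from cell import order
print(order.sign_off())"
```

```text
the job is handed in; nothing more can be done
None
```

I wound the grinder finer until the burrs touched, about 4 N above the drag by my estimate (noisy readings, well under the 10 N limit). I then wound it coarser until the first division stood at the pointer, checked from above, and let go. The job was handed in at about 28 s; no verdict was shown.

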